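Lay out the copperplate station

ROBOT

A 7-joint arm with a two-finger parallel gripper is mounted at the origin on a cart in front of the work surface, level with it; the furniture and walls round the work are solid. World frame = base frame: x ahead of the robot, y to its left, z up, the work surface at z = 0. Lengths are in m, angles in rad, forces in N, time in s.
With the tool pointing down it reaches from about 0.375 to 0.925 m from the base axis. Payload 3.1 kg.
Tool frame: the origin (TCP) lies at the very end of the fingers, on their centre line; the grasp point (between the pads) lies 19 mm behind it; z points along the fingers, y is the line along which they close (so a half turn about z gives the same grasp; the last joint's range is limited). The gripper opens to 85 mm and grips with 20 to 120 N. Pads are 22 mm wide; open, the fingers measure 114 mm over their backs; the gripper's body (76 mm by 85 mm) begins 54 mm behind the grasp point. The pads swing forward as they close: fully open they stand 13 mm farther back than shut.
Start: joints at [1.048, 0.383, 0.044, 1.598, -0.018, 1.161, -0.05], TCP at [0.268, -0.592, 0.196] pointing down, gripper open.
Joint ranges: [-2.61, 2.61], [-0.41, 2.15], [-1.48, 1.57], [0, 2.5], [-1.57, 4.71], [0.05, 1.97], [-2.85, 2.85]. Speed limits (rad/s): [2.79, 2.79, 3.14, 3.14, 3.14, 3.14, 3.14].

INTERFACE

Orientations are given as a unit quaternion [w, x, y, z].
In Python, from plant import telemetry, optics, order, silhouettes gives the robot as it stands. The module is installed in compiled form; this text tells all that it offers.
- The arm moves only by the tool move_arm, never from a script. Its argument "moves" is a list of rows, each a list of 3 entries, a list of its own where there are three numbers: the turn, a rotation vector about the tool's x, y, z in degrees, then the shift along the tool's x, y, z in cm, then the opening, from 0 (shut) to 1 (fully open). A call has exactly 10 rows; each row shifts and turns the commanded pose from where the row before left it, along the tool's axes as they then stand; what a row does not reach is not made up. A row lasts 1/12 s, in which the tool goes at most 41.7 mm and 7.16 degrees, less where a joint would pass 70% of its speed; a pose out of reach is approached as far as the arm can. A call with a gripper value outside its range is refused whole. The fingers move at their own pace and stop on an object; "force" is the grip in N (left out, the last holds). Time passes only in rows, so rows that do not move let the fingers close, or fill a call up. It gives the time, the measured TCP pose, the force, the opening and the grip force at its end, in the units of the state.
- telemetry.get_state(): the state, without advancing time (a new reading comes with each control period).
- optics.snapshot(name): name is "side" or "top"; returns the picture (384x512x3 uint8, red, green, blue); there is no depth.
- optics.camera_model(name): a dict with "K" (3x3 intrinsics, pixels), "pose" (4x4, takes a point from camera to world coordinates). Camera axes: x right, y down, z forward; pixel columns grow to the right and rows downward; lengths in m; the calibration is good to about 2 mm. A picture is of the moment at which its call begins. camera_model takes no time and is no camera call.
- order.finish_job(): hands the job in; it is judged then, once.
Trained networks look in the newest picture that a camera, given by its name, has taken for a name from the list of things; names that differ only in an ending like _2 or _b are one class to them, and where a whole thing is asked for, a point or a joint stands for the part that bears it (a point fixed in the world has none). Each returns a list of dicts, best first, with "confidence" (0 to 1); they miss things now and then, are a little off and sometimes report something else, mostly with a low value. They report only what shows in the picture. A call takes as long as a camera call.
- silhouettes(camera, target): "region" (384x512 bool, what is visible of it) and "uv" ([column, row] in pixels, amid what is visible of it).
The state is a dict: "time_s": time; "q": joint angles; "joint_velocities": joint speeds; "effort": joint torques, N m; "tool_pos": TCP position; "tool_rot": TCP orientation; "force": force on the tool from outside, world axes, zero at the start; "moment": the same for the moment, N m; "opening": finger opening in m; "grasp_force": force on a finger pad.
Only numpy, scipy, OpenCV 4.12 (cv2) and the standard library are available. Lean on these libraries where they do the work, as an engineer would, in place of code of your own. Each camera call takes 0.05 s, during which the arm holds its last target. There are 200 camera calls.

TASK

Lay out the copperplate engraving station: seat the copper plate flat between the corners of its felt-faced bed, the oil stone flat between the end stops of its dark wooden holder, the brown bottle upright in the bore of its green block, and lay the burnisher level across its rest with the wooden handle in the wide notch and the steel in the narrow one. The order is free; keep the bottle upright on the way and leave the ink tin and the matchbox where they are.

Things in the scene. Friction and masses are not known exactly. Their poses are not given: they have to be found in the camera images.
- plate: Copper etching plate lying flat on the worktop, 65 mm (its x) by 100 mm (its y) by 8 mm thick, 0.14 kg; grip it across x. Origin: centre of its underside, z up. (Behind the left half of the work stands a fixed hotplate 86 mm high, front at world x = 0.517, right end at y = -0.063: keep the gripper's body clear of it.)
- stone: Oil stone: a dark grey stone 46 x 150 mm, glued into a wooden tray 58 mm (x) by 170 mm (y); the tray is 16 mm high, the stone stands from 16 to 30 mm. About 0.35 kg. It can be gripped across x by the stone or by the tray. Origin: centre of the underside, z up, y along its length.
- burnisher: Burnisher, 199 mm long along its y, 0.06 kg: wooden handle (22 mm thick, y = +8 to +100 mm, underside at z = 0), steel shank and blade (14 mm wide as it collides, y = -100 to +8 mm, z = 4 to 18 mm). Grip the handle across x, 15 to 30 mm from the middle. Origin: middle of the length, at the underside of the handle, z up.
- bottle: Small brown glass bottle with black screw cap, standing; body 36 mm in diameter and about 62 mm high, cap 21 mm, 78 mm high in all, about 0.08 kg. Origin: centre of its underside, z along its axis.
- plate_bed: Plate bed, fixed: plywood board 104 (x) by 140 mm (y), grey felt facing 22 mm above the origin, four bevelled brass corner stops 6 mm high, leaving 73 x 108 mm at the felt, about 81 x 116 mm at their tops. The sides are open for fingers between the stops (middle 70 mm of the long sides). Origin: centre of its underside, z up, y along the long side.
- stone_holder: Stone holder, fixed: dark wooden board 90 (x) by 212 mm (y), black rubber facing 16 mm above the origin; at each end a bevelled wooden stop with two short cheeks, 9 mm high, leaving 66 x 178 mm at the rubber, about 76 x 188 mm at their tops. Long sides open along the middle 130 mm. Origin: centre of its underside, z up, y along its length.
- burnisher_rest: Burnisher rest, fixed: pale wooden base 66 (x) by 128 mm (y), 10 mm thick; two uprights 14 mm thick, notches 20 mm deep. Wide notch (handle) at y = +46 mm: floor 26 mm wide, 24 mm above the origin, mouth 40 mm. Narrow notch (steel) at y = -46 mm: floor 17 mm wide, 28 mm up, mouth 31 mm. Seated, the burnisher's origin is 24 mm above the rest's, y axes alike. Origin: centre of underside, z up.
- bottle_block: Bottle block, fixed: green block 76 x 76 x 26 mm with a round bore 46 mm wide in its middle, bevelled by 4 mm at the mouth, its floor 8 mm above the origin (18 mm deep). Origin: centre of its underside, z up.
- tin: Bystander: silvery ink tin with a white and blue label, spotted with black ink, 61 mm in diameter, 88 mm high, standing loose at the right rear of the work. Origin: centre of its underside.
- matches: Bystander: yellow and red matchbox, 36 x 53 x 15 mm, lying loose at the right of the work. Origin: centre of its underside.

How it is judged:
By the outcome, as a careful person would: the job done as asked, in the order asked, and still so for the second after the job is handed in, with the robot touching nothing.
It also fails if it takes over 99 s, if anything falls off the work surface, if the arm or the gripper's body presses on something with over 40 N, if the wrist force passes 120 N, or if a joint passes its speed limit or range.

## Working session

There is one attempt and no reset: what is moved stays moved. The work goes in short steps, Python scripts to look and compute and a tool call to move; the robot and the scene stay as the last step left them, time stands still between calls to the robot, and variables do not carry over. Pictures are saved under pics/ and viewed, at most 14 in all, crops included, and the job is handed in when it is done.

Besides the shell and the picture viewer there is one more tool, called after "Call:" as name(argument=value, ...), one argument or row to a line, values as JSON. move_arm: Moves the arm, as the interface text tells. Its arguments: {"type":"object","properties":{"moves":{"type":"array","items":{"type":"array"}},"force":{"type":"number"}},"required":["moves"]}

```bash
mkdir -p pics; cat > h.py <<'E'
import numpy as np,cv2
from plant import telemetry, optics, order, silhouettes
def snap(c,n):
    im=optics.snapshot(c); cv2.imwrite(f'pics/{n}.png',im[:,:,::-1]); return im
def ray(c,uv,z):
    m=optics.camera_model(c);K=np.array(m['K']);P=np.array(m['pose'])
    uv=np.atleast_2d(np.array(uv,float)); d=np.c_[uv,np.ones(len(uv))]@np.linalg.inv(K).T@P[:3,:3].T
    o=P[:3,3]; return o+d*((z-o[2])/d[:,2])[:,None]
def proj(c,p):
    m=optics.camera_model(c);K=np.array(m['K']);P=np.array(m['pose'])
    q=(np.atleast_2d(p)-P[:3,3])@P[:3,:3]@K.T; return q[:,:2]/q[:,2:]
def rect(c,t,z):
    r=silhouettes(c,t)
    if not r: print(t,'none');return
    r=r[0]; m=r['region'].astype(np.uint8); cs=max(cv2.findContours(m,0,1)[0],key=cv2.contourArea)
    w=ray(c,cs[:,0,:],z)[:,:2]
    (cx,cy),(a,b),an=cv2.minAreaRect((w*1000).astype(np.float32))
    if a>b: a,b,an=b,a,an-90   # an: direction of short side deg
    an=(an+90)%180-90
    print(t,c,'conf%.2f uv %s'%(r['confidence'],np.round(r['uv'])),'ctr %.1f %.1f size %.1f %.1f shortdir %.1f'%(cx,cy,a,b,an))
    return m
E
python3 - <<'E'
from h import *
s=telemetry.get_state();print(s['tool_pos'],s['tool_rot'],s['opening'],s['force'])
for c in('top','side'):
    m=optics.camera_model(c);print(c,np.round(m['K'],1).tolist(),np.round(m['pose'],3).tolist())
    snap(c,c+'0')
for t,z in dict(plate=.008,stone=.03,burnisher=.011,bottle=.07,plate_bed=.022,stone_holder=.016,burnisher_rest=.03,bottle_block=.026,tin=.088,matches=.015).items(): rect('top',t,z)
E
```

```text
[ 0.26747464 -0.59125241  0.19435412] [-1.30591499e-03  9.77513007e-01  2.10870808e-01 -3.43933508e-04] 0.08563704177018033 [ 0.85318707 -0.44994171  0.11833993]
top [[349.3, 0.0, 256.6], [0.0, 349.3, 190.4], [0.0, 0.0, 1.0]] [[-0.057, -0.975, 0.213, 0.317], [-0.998, 0.055, -0.018, -0.064], [0.006, -0.214, -0.977, 1.151], [0.0, 0.0, 0.0, 1.0]]
side [[375.7, 0.0, 259.1], [0.0, 375.7, 188.2], [0.0, 0.0, 1.0]] [[-1.0, -0.003, 0.002, 0.55], [-0.003, 0.602, -0.799, 1.062], [0.002, -0.799, -0.602, 0.901], [0.0, 0.0, 0.0, 1.0]]
plate top conf0.91 uv [148. 237.] ctr 435.3 278.1 size 64.6 100.6 shortdir -8.9
stone top conf0.82 uv [289. 192.] ctr 549.8 -182.4 size 59.0 167.3 shortdir -0.7
burnisher top conf0.53 uv [278. 157.] ctr 672.6 -179.7 size 23.4 181.2 shortdir -6.9
bottle top conf0.74 uv [104. 242.] ctr 422.4 392.0 size 33.5 56.2 shortdir -3.3
plate_bed top conf0.59 uv [343. 225.] ctr 427.0 -358.0 size 103.7 141.2 shortdir -3.2
stone_holder top conf0.59 uv [278. 230.] ctr 428.8 -140.5 size 98.0 214.5 shortdir 1.8
burnisher_rest top conf0.71 uv [206. 236.] ctr 423.4 91.6 size 66.6 128.7 shortdir -9.0
bottle_block top conf0.63 uv [345. 187.] ctr 550.7 -383.4 size 79.8 80.6 shortdir 83.1
tin top conf0.81 uv [341. 151.] ctr 662.1 -360.0 size 58.7 89.0 shortdir 41.8
matches top conf0.53 uv [393. 191.] ctr 547.7 -547.9 size 39.6 58.2 shortdir 50.2
```

View pics/top0.png

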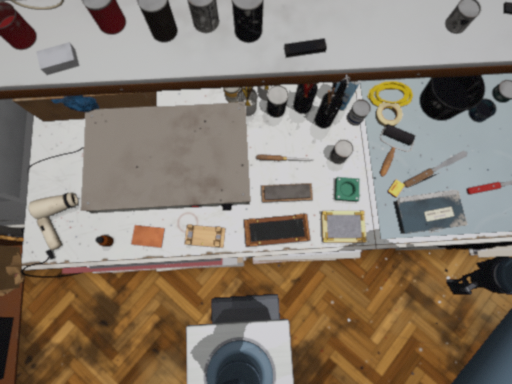

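View pics/side0.png

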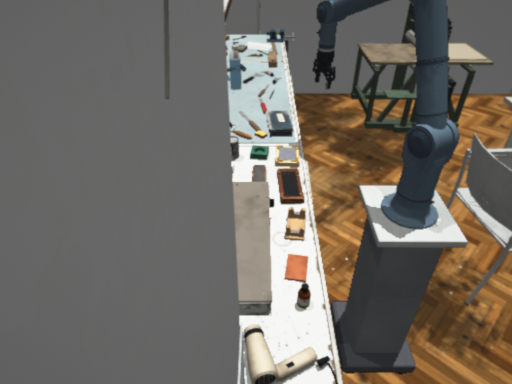

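```bash
cat >> h.py <<'E'
from scipy.optimize import minimize
S=4
def box(x0,x1,y0,y1,z0,z1): return np.array([[x,y,z] for x in(x0,x1) for y in(y0,y1) for z in(z0,z1)])
def cyl(r,z0,z1): return np.array([[r*np.cos(a),r*np.sin(a),z] for a in np.linspace(0,6.28,32) for z in(z0,z1)])
SH=dict(plate=[box(-.0325,.0325,-.05,.05,0,.008)],stone=[box(-.029,.029,-.085,.085,0,.016),box(-.023,.023,-.075,.075,.016,.03)],
 burnisher=[box(-.011,.011,.008,.1,0,.022),box(-.005,.005,-.1,.008,.006,.016)],
 bottle=[cyl(.018,0,.05),np.r_[cyl(.018,.05,.05),cyl(.0105,.062,.078)]],
 plate_bed=[box(-.052,.052,-.07,.07,0,.024)],stone_holder=[box(-.045,.045,-.106,.106,0,.018)],
 burnisher_rest=[box(-.033,.033,-.064,.064,0,.01),box(-.033,.033,.039,.053,0,.044),box(-.033,.033,-.053,-.039,0,.048)],
 bottle_block=[box(-.038,.038,-.038,.038,0,.026)],tin=[cyl(.0305,0,.088)],matches=[box(-.018,.018,-.0265,.0265,0,.015)])
def draw(c,t,p,z=0):
    m=np.zeros((384*S,512*S),np.uint8); a=p[2]; R=np.array([[np.cos(a),-np.sin(a),0],[np.sin(a),np.cos(a),0],[0,0,1]])
    for b in SH[t]:
        uv=(proj(c,b@R.T+[p[0],p[1],z])+.5)*S
        cv2.fillConvexPoly(m,cv2.convexHull(np.round(uv*16).astype(np.int32)),1,shift=4)
    return cv2.resize(m.astype(np.float32),(512,384),interpolation=cv2.INTER_AREA)
def fit(c,t,p0,z=0):
    r=silhouettes(c,t)
    if not r: print(t,'none');return
    g=cv2.GaussianBlur(r[0]['region'].astype(np.float32),(0,0),1)
    f=lambda p:((cv2.GaussianBlur(draw(c,t,[p[0]/1e3,p[1]/1e3,p[2]/100],z),(0,0),1)-g)**2).sum()
    p0=np.array([p0[0]*1e3,p0[1]*1e3,p0[2]*100])
    o=minimize(f,p0,method='Nelder-Mead',options=dict(initial_simplex=p0+np.array([[0,0,0],[8,0,0],[0,8,0],[0,0,12]]),xatol=.05,fatol=.01))
    print(t,c,'x %.1f y %.1f yaw %.1f deg'%(o.x[0],o.x[1],np.degrees(o.x[2]/100)),'res %.2f'%(o.fun/g.sum()),'conf %.2f'%r[0]['confidence']); return o.x
E
python3 - <<'E'
from h import *
I=dict(plate=(.435,.278,-.15),stone=(.55,-.182,0),burnisher=(.672,-.18,-.12),bottle=(.422,.392,0),plate_bed=(.427,-.358,-.05),stone_holder=(.429,-.14,.03),burnisher_rest=(.423,.092,-.15),bottle_block=(.55,-.383,-.1),tin=(.65,-.36,0),matches=(.547,-.548,.8))
a=optics.snapshot('top');b=optics.snapshot('side')
for t,p in I.items():
    fit('top',t,p)
    if t not in('stone','burnisher','tin','matches'): fit('side',t,p)
z=lambda im,r:cv2.resize(im[r[0]:r[1],r[2]:r[3],::-1],None,fx=5,fy=5,interpolation=cv2.INTER_CUBIC)
cv2.imwrite('pics/z.png',np.vstack([z(a,(205,260,90,240)),z(a,(145,205,240,390))]))
E
```

```text
plate top x 435.9 y 279.0 yaw -9.6 deg res 0.00 conf 0.79
plate none
stone top x 555.1 y -183.2 yaw -0.1 deg res 0.02 conf 0.88
burnisher top x 674.2 y -186.2 yaw -6.6 deg res 0.52 conf 0.72
bottle top x 336.0 y -63.9 yaw 53.7 deg res 1.32 conf 0.66
bottle side x 426.9 y 407.7 yaw 6.7 deg res 0.02 conf 0.50
plate_bed top x 430.9 y -358.9 yaw -3.1 deg res 0.02 conf 0.82
plate_bed side x 429.3 y -363.0 yaw -1.5 deg res 0.01 conf 0.79
stone_holder top x 431.3 y -140.8 yaw 2.0 deg res 0.00 conf 0.58
stone_holder side x 430.5 y -147.3 yaw 2.3 deg res 0.00 conf 0.85
burnisher_rest top x 425.5 y 94.1 yaw -8.7 deg res 0.01 conf 0.80
burnisher_rest side x 424.8 y 95.1 yaw -7.8 deg res 0.06 conf 0.56
bottle_block top x 554.3 y -384.6 yaw -9.7 deg res 0.00 conf 0.89
bottle_block side x 553.0 y -390.9 yaw -4.3 deg res 0.02 conf 0.79
tin top x 675.4 y -371.0 yaw -12.2 deg res 0.02 conf 0.80
matches top x 546.7 y -549.6 yaw 50.0 deg res 0.02 conf 0.63
```

View pics/z.png

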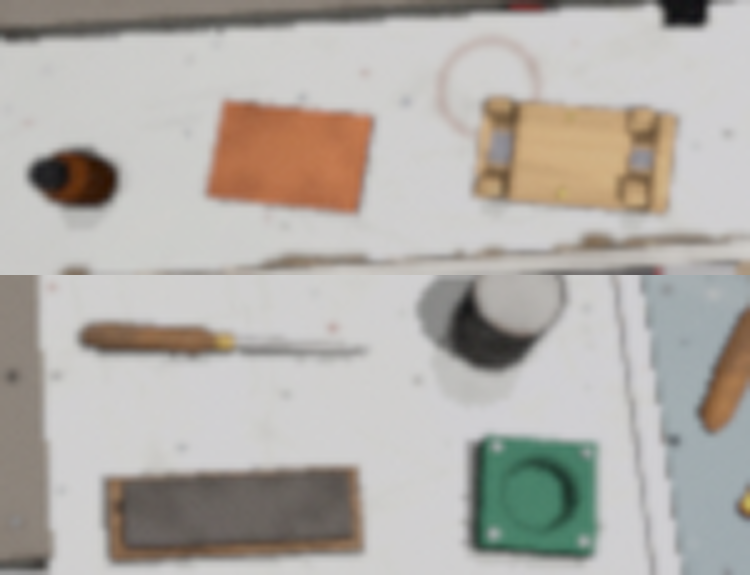

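```bash
python3 - <<'E'
from h import *
print(np.round(ray('top',[[255.6,156.6],[281,158.2]],.011),4)); print(np.round(ray('top',[[313,160.2]],.011),4))
optics.snapshot('top')
for r in silhouettes('top','bottle'):
    ys,xs=np.where(r['region']);print(r['confidence'],r['uv'],xs.min(),xs.max(),ys.min(),ys.max())
print(np.round(proj('top',[[.427,.408,0],[.427,.408,.078],[.42,.395,0],[.42,.395,.078]]),1))
fit('top','bottle',(.424,.385,0))
fit('top','burnisher',(.672,-.176,-.1)); fit('top','plate',(.435,.278,-.15)); fit('top','plate_bed',(.43,-.36,-.05))
s=telemetry.get_state();print(s['tool_pos'],s['tool_rot'],s['opening'],s['q'])
E
```

```text
[[ 0.684  -0.0886  0.011 ]
 [ 0.6735 -0.1748  0.011 ]]
[[ 0.6603 -0.2833  0.011 ]]
0.45 [103.0, 241.2] 95 113 234 246
0.2 [340.0, 152.2] 329 354 139 163
[[108.1 240.9]
 [ 97.6 239.1]
 [112.1 242.9]
 [101.8 241.1]]
bottle top x 427.6 y 408.1 yaw -15.4 deg res 0.00 conf 0.45
burnisher top x 672.8 y -189.6 yaw -7.2 deg res 0.18 conf 0.77
plate top x 436.2 y 279.5 yaw -9.2 deg res 0.01 conf 0.58
plate_bed top x 429.8 y -359.1 yaw -4.7 deg res 0.01 conf 0.95
[ 0.26790296 -0.59222675  0.195764  ] [-1.73622759e-05  9.77525412e-01  2.10817620e-01  1.40961980e-05] 0.08538456540000505 [ 1.04821076  0.38291547  0.04391261  1.59789004 -0.01792131  1.16120592
 -0.04988895]
```

```bash
cat >> h.py <<'E'
from scipy.spatial.transform import Rotation as Ro
def go(x,y,z,psi):
    s=telemetry.get_state(); q=s['tool_rot']; R=Ro.from_quat([q[1],q[2],q[3],q[0]])
    p=np.radians(psi); T=Ro.from_matrix(np.array([[np.cos(p),np.sin(p),0],[np.sin(p),-np.cos(p),0],[0,0,-1]]))
    d=np.array([x,y,z])-s['tool_pos']
    print('t %.1f'%s['time_s'],'turn',np.round((R.inv()*T).as_rotvec(True),1),'| shift cur cm',np.round(R.inv().apply(d)*100,2),'| shift after turn',np.round(T.inv().apply(d)*100,2))
E
python3 - <<'E'
from h import *
go(.555,-.183,.12,90)
E
```

```text
t 1.8 turn [ -0.   -0.  -65.7] | shift cur cm [ 43.02 -25.45   7.58] | shift after turn [40.92 28.71  7.58]
```

Call:
move_arm(
  moves=[
    [[0,0,0],[3.3,-1.95,0.6],1],
    [[0,0,0],[3.3,-1.95,0.6],1],
    [[0,0,0],[3.3,-1.95,0.6],1],
    [[0,0,0],[3.3,-1.95,0.6],1],
    [[0,0,0],[3.3,-1.95,0.6],1],
    [[0,0,0],[3.3,-1.95,0.6],1],
    [[0,0,0],[3.3,-1.95,0.6],1],
    [[0,0,0],[3.3,-1.95,0.6],1],
    [[0,0,0],[3.3,-1.95,0.6],1],
    [[0,0,0],[3.3,-1.95,0.6],1],
  ],
  force=60,
)

```text
time_s: 2.63
tool_pos: [0.4891, -0.2771, 0.1359]
tool_rot: [0.0, 0.978, 0.211, 0.0]
force: [0.7, -0.7, -0.1]
opening: 0.0852
grasp_force: 0.0
```

Call:
move_arm(
  moves=[
    [[0,0,0],[3.3,-1.95,0.4],1],
    [[0,0,0],[3.3,-1.95,0.4],1],
    [[0,0,0],[3.3,-1.95,0.4],1],
    [[0,0,-6.5],[0,0,0],1],
    [[0,0,-6.5],[0,0,0],1],
    [[0,0,-6.5],[0,0,0],1],
    [[0,0,-6.5],[0,0,0],1],
    [[0,0,-6.5],[0,0,0],1],
    [[0,0,-6.5],[0,0,0],1],
    [[0,0,-6.5],[0,0,0],1],
  ],
)

```text
time_s: 3.47
tool_pos: [0.5544, -0.1846, 0.1239]
tool_rot: [0.0, 0.818, 0.575, 0.0]
force: [0.2, 0.6, -0.5]
opening: 0.0854
grasp_force: 0.0
```

```bash
python3 -c "
from h import *
go(.555,-.183,.04,90)"
```

```text
t 3.5 turn [  0.    0.  -19.9] | shift cur cm [0.17 0.   8.39] | shift after turn [0.16 0.06 8.39]
```

Call:
move_arm(
  moves=[
    [[0,0,-6.6],[0,0,1.5],1],
    [[0,0,-6.6],[0,0,1.5],1],
    [[0,0,-6.6],[0,0,1.5],1],
    [[0,0,0],[0.16,0.06,1.5],1],
    [[0,0,0],[0,0,1.5],1],
    [[0,0,0],[0,0,1.5],1],
    [[0,0,0],[0,0,1.5],1],
    [[0,0,0],[0,0,1.0],1],
    [[0,0,0],[0,0,0.5],1],
    [[0,0,0],[0,0,0],1],
  ],
)

```text
time_s: 4.3
tool_pos: [0.5539, -0.1826, 0.0026]
tool_rot: [-0.001, 0.709, 0.705, -0.001]
force: [0.3, 0.4, -0.4]
opening: 0.0852
grasp_force: 0.0
```

Call:
move_arm(
  moves=[
    [[0,0,0],[0,0,0],0],
    [[0,0,0],[0,0,0],0],
    [[0,0,0],[0,0,0],0],
    [[0,0,0],[0,0,0],0],
    [[0,0,0],[0,0,0],0],
    [[0,0,0],[0,0,0],0],
    [[0,0,0],[0,0,0],0],
    [[0,0,0],[0,0,0],0],
    [[0,0,0],[0,0,0],0],
    [[0,0,0],[0,0,0],0],
  ],
)

```text
time_s: 5.13
tool_pos: [0.5549, -0.1828, 0.0038]
tool_rot: [-0.0, 0.709, 0.705, -0.0]
force: [0.4, 0.0, -0.3]
opening: 0.0003
grasp_force: 0.0
```

```bash
python3 -c "
from h import *
go(.4305,-.1415,.07,92)
snap('top','g1'); im=cv2.imread('pics/g1.png')[120:250,230:390]; cv2.imwrite('pics/g1c.png',cv2.resize(im,None,fx=4,fy=4))"
```

```text
t 5.1 turn [-0.  -0.  -2.4] | shift cur cm [  4.05 -12.46  -6.62] | shift after turn [  4.56 -12.28  -6.62]
```

View pics/g1c.png

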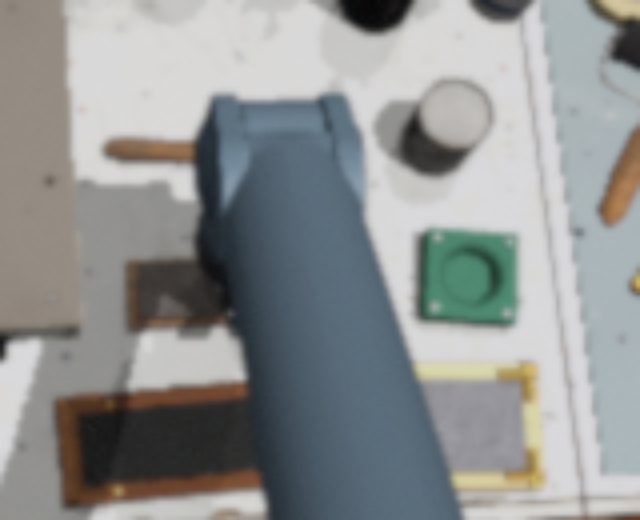

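```bash
python3 -c "
from h import *
s=telemetry.get_state();print(s['tool_pos'],s['tool_rot'],s['opening'],s['force'],s['q'])
snap('side','g2'); im=cv2.imread('pics/g2.png')[90:240,220:370]; cv2.imwrite('pics/g2c.png',cv2.resize(im,None,fx=4,fy=4,interpolation=cv2.INTER_CUBIC))
print(proj('side',[s['tool_pos'],s['tool_pos']+[0,0,.1]]),proj('top',[s['tool_pos'],s['tool_pos']+[0,0,.1]]))"
```

```text
[ 0.55486236 -0.18282757  0.00373785] [-4.41795068e-05  7.09317741e-01  7.04888885e-01 -5.75167508e-06] -0.00020566045762343243 [ 0.35061547  0.02627925 -0.17504066] [ 0.54133401  0.52922765 -0.35719716  1.87138702  0.25233896  0.78509791
  0.04301446]
[[258.54071795 180.2921807 ]
 [258.56328135 159.60449658]] [[285.77284153 192.46165151]
 [288.60440968 185.71367363]]
```

View pics/g2c.png

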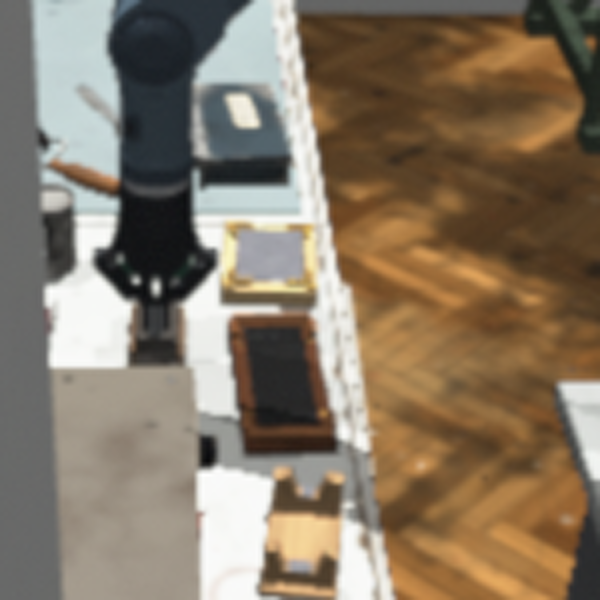

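Call:
move_arm(
  moves=[
    [[0,0,0],[0,0,-1],0],
    [[0,0,0],[0,0,-1],0],
    [[0,0,0],[0,0,-1],0],
    [[0,0,0],[0,0,-1],0],
    [[0,0,0],[0,0,-1],0],
    [[0,0,0],[0,0,-1],0],
    [[0,0,0],[0,0,-1],0],
    [[0,0,0],[0,0,-1],0],
    [[0,0,0],[0,0,0],0],
    [[0,0,0],[0,0,0],0],
  ],
)

```text
time_s: 6.07
tool_pos: [0.5556, -0.1831, 0.0848]
tool_rot: [0.001, 0.709, 0.705, 0.0]
force: [0.0, -0.3, -0.3]
opening: 0.0001
grasp_force: 0.0
```

```bash
python3 -c "
from h import *
snap('side','g3'); im=cv2.imread('pics/g3.png')[120:220,220:320]; a=cv2.resize(im,None,fx=5,fy=5,interpolation=cv2.INTER_CUBIC)
snap('top','g4'); im=cv2.imread('pics/g4.png')[140:260,230:290]; b=cv2.resize(im,(250,500),interpolation=cv2.INTER_CUBIC)
cv2.imwrite('pics/g3c.png',np.hstack([a,b]))
"
```

```text
(no output)
```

View pics/g3c.png

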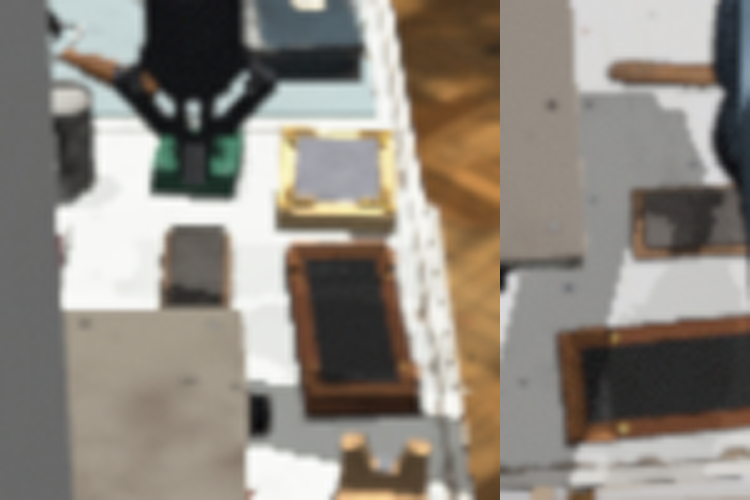

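Call:
move_arm(
  moves=[
    [[0,0,0],[0,0,1],0],
    [[0,0,0],[0,0,1],0],
    [[0,0,0],[0,0,1],0],
    [[0,0,0],[0,0,1],0],
    [[0,0,0],[0,0,1],0],
    [[0,0,0],[0,0,1],0],
    [[0,0,0],[0,0,1],0],
    [[0,0,0],[0,0,1],0],
    [[0,0,0],[0,0,0.1],0],
    [[0,0,0],[0,0,0.1],0],
  ],
)

```text
time_s: 7.0
tool_pos: [0.5543, -0.1826, 0.0008]
tool_rot: [-0.001, 0.709, 0.705, -0.0]
force: [0.2, 0.3, -0.8]
opening: -0.0003
grasp_force: 0.0
```

Call:
move_arm(
  moves=[
    [[0,0,0],[0,0,0.1],0],
    [[0,0,0],[0,0,0.1],0],
    [[0,0,0],[0,0,0.1],0],
    [[0,0,0],[0,0,0],0],
    [[0,0,0],[0,0,0],0],
    [[0,0,0],[0,0,0],0],
    [[0,0,0],[0,0,0],0],
    [[0,0,0],[0,0,0],0],
    [[0,0,0],[0,0,0],0],
    [[0,0,0],[0,0,0],0],
  ],
)

```text
time_s: 7.83
tool_pos: [0.5549, -0.1828, -0.0012]
tool_rot: [0.0, 0.709, 0.705, 0.0]
force: [-0.1, -0.5, 0.1]
opening: -0.0002
grasp_force: 0.0
```

Call:
move_arm(
  moves=[
    [[0,0,0],[0,0,0.1],0],
    [[0,0,0],[0,0,0.1],0],
    [[0,0,0],[0,0,0.1],0],
    [[0,0,0],[0,0,0.1],0],
    [[0,0,0],[0,0,0],0],
    [[0,0,0],[0,0,0],0],
    [[0,0,0],[0,0,0],0],
    [[0,0,0],[0,0,0],0],
    [[0,0,0],[0,0,0],0],
    [[0,0,0],[0,0,0],0],
  ],
)

```text
time_s: 8.67
tool_pos: [0.555, -0.1828, -0.0051]
tool_rot: [0.0, 0.709, 0.705, 0.0]
force: [-0.7, 1.0, 3.1]
opening: -0.0005
grasp_force: 1.2
```

```bash
python3 -c "
from h import *
s=telemetry.get_state();print(s['tool_pos'],s['force'])
snap('side','g5'); im=cv2.imread('pics/g5.png')[145:205,235:285]; a=cv2.resize(im,None,fx=10,fy=10,interpolation=cv2.INTER_NEAREST)
cv2.imwrite('pics/g5c.png',a)
"
```

```text
[ 0.55496544 -0.18284236 -0.00512119] [-0.74066869  1.00744032  3.14235488]
```

View pics/g5c.png

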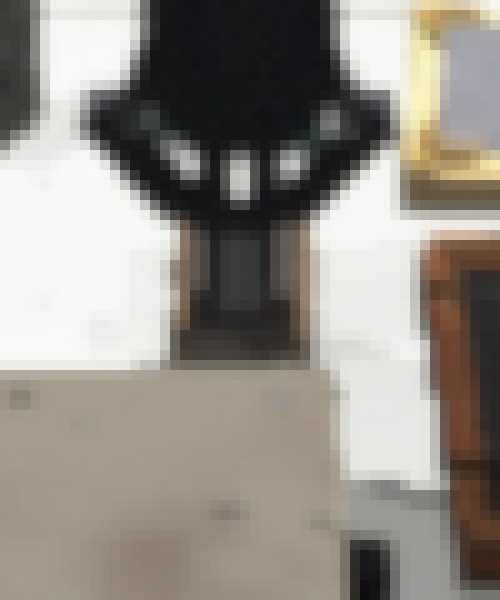

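Call:
move_arm(
  moves=[
    [[0,0,0],[0,0,-1],1],
    [[0,0,0],[0,0,-1],1],
    [[0,0,0],[0,0,-1],1],
    [[0,0,0],[0,0,0],1],
    [[0,0,0],[0,0,0],1],
    [[0,0,0],[0,0,0],1],
    [[0,0,0],[0,0,0],1],
    [[0,0,0],[0,0,0],1],
    [[0,0,0],[0,0,1],1],
    [[0,0,0],[0,0,1],1],
  ],
)

```text
time_s: 9.55
tool_pos: [0.5554, -0.183, 0.0043]
tool_rot: [0.0, 0.709, 0.705, 0.0]
force: [-1.2, -0.1, -1.3]
opening: 0.0853
grasp_force: 0.0
```

Call:
move_arm(
  moves=[
    [[0,0,0],[0,0,0.7],1],
    [[0,0,0],[0,0,0.7],1],
    [[0,0,0],[0,0,0.6],1],
    [[0,0,0],[0,0,0.5],1],
    [[0,0,0],[0,0,0.5],1],
    [[0,0,0],[0,0,0.3],1],
    [[0,0,0],[0,0,0.3],1],
    [[0,0,0],[0,0,0.2],1],
    [[0,0,0],[0,0,0],1],
    [[0,0,0],[0,0,0],1],
  ],
)

```text
time_s: 10.38
tool_pos: [0.555, -0.1829, -0.0331]
tool_rot: [0.0, 0.709, 0.705, 0.0]
force: [0.5, -0.2, 0.1]
opening: 0.0854
grasp_force: 0.0
```

Call:
move_arm(
  moves=[
    [[0,0,0],[0,0,0],0],
    [[0,0,0],[0,0,0],0],
    [[0,0,0],[0,0,0],0],
    [[0,0,0],[0,0,0],0],
    [[0,0,0],[0,0,0],0],
    [[0,0,0],[0,0,0],0],
    [[0,0,0],[0,0,0],0],
    [[0,0,0],[0,0,0],0],
    [[0,0,0],[0,0,0],0],
    [[0,0,0],[0,0,0],0],
  ],
)

```text
time_s: 11.22
tool_pos: [0.5555, -0.183, -0.0324]
tool_rot: [0.0, 0.709, 0.705, 0.0]
force: [-1.5, 0.0, 5.7]
opening: 0.056
grasp_force: 66.4
```

Call:
move_arm(
  moves=[
    [[0,0,0],[0,0,-0.3],0],
    [[0,0,0],[0,0,-1],0],
    [[0,0,0],[0,0,-1.5],0],
    [[0,0,0],[0,0,-1.5],0],
    [[0,0,0],[0,0,-1.5],0],
    [[0,0,0],[0,0,-0.5],0],
    [[0,0,-2.3],[0,0,0],0],
    [[0,0,0],[0,0,0],0],
    [[0,0,0],[0,0,0],0],
    [[0,0,0],[0,0,0],0],
  ],
)

```text
time_s: 12.05
tool_pos: [0.5537, -0.1826, 0.0287]
tool_rot: [-0.001, 0.695, 0.719, -0.0]
force: [-0.3, -0.8, -3.7]
opening: 0.0566
grasp_force: 65.3
```

```bash
python3 -c "
from h import *
s=telemetry.get_state();print(s['tool_pos'],s['force'],s['opening'],s['grasp_force'])
go(.4313,-.141,-.012,92)
optics.snapshot('top')
fit('top','stone',(.555,-.183,.03),.063)"
```

```text
[ 0.55366647 -0.18257551  0.02872594] [-0.30821317 -0.78748779 -3.72729545] 0.05656792167882047 65.314621925354
t 12.1 turn [-0.1 -0.  -0.1] | shift cur cm [  4.56 -12.08   4.1 ] | shift after turn [  4.58 -12.08   4.07]
stone top x 550.5 y -154.0 yaw -1.9 deg res 1.77 conf 0.93
```

Call:
move_arm(
  moves=[
    [[0,0,0],[0.9,-2.4,0],0],
    [[0,0,0],[0.9,-2.4,0],0],
    [[0,0,0],[0.9,-2.4,0],0],
    [[0,0,0],[0.9,-2.4,0],0],
    [[0,0,0],[0.9,-2.4,0],0],
    [[0,0,0],[0,0,0.7],0],
    [[0,0,0],[0,0,0.7],0],
    [[0,0,0],[0,0,0],0],
    [[0,0,0],[0,0,0],0],
    [[0,0,0],[0,0,0],0],
  ],
)

```text
time_s: 12.98
tool_pos: [0.4352, -0.1422, 0.0161]
tool_rot: [0.001, 0.695, 0.719, 0.001]
force: [0.1, 0.2, -4.5]
opening: 0.0561
grasp_force: 65.5
```

```bash
python3 -c "
from h import *
go(.4313,-.141,-.017,92)
a=snap('side','h1')[130:260,240:350];b=snap('top','h2')[180:260,230:330]
cv2.imwrite('pics/h1c.png',np.hstack([cv2.resize(a,(480,560)),cv2.resize(b,(310,560))])[:,:,::-1])"
```

```text
t 13.0 turn [ 0.1 -0.  -0.1] | shift cur cm [ 0.13 -0.39  3.31] | shift after turn [ 0.13 -0.39  3.31]
```

View pics/h1c.png

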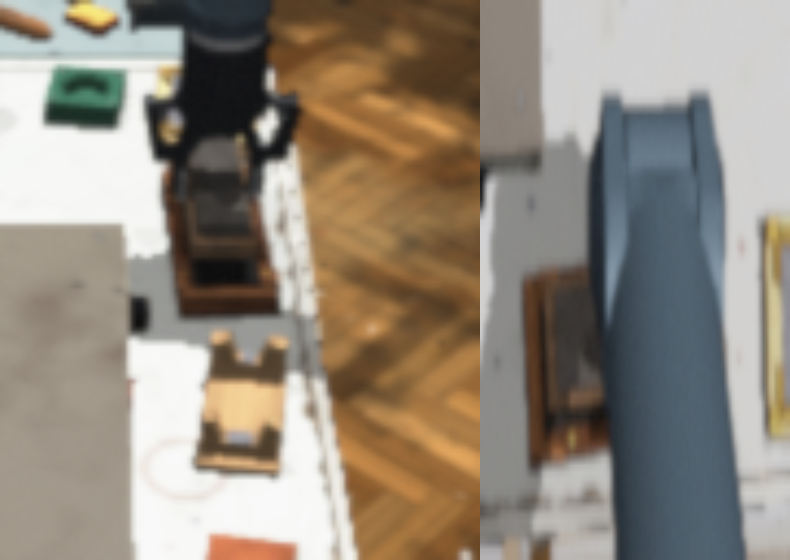

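Call:
move_arm(
  moves=[
    [[0,0,0],[0.13,-0.39,0.5],0],
    [[0,0,0],[0,0,0.6],0],
    [[0,0,0],[0,0,0.6],0],
    [[0,0,0],[0,0,0.5],0],
    [[0,0,0],[0,0,0.4],0],
    [[0,0,0],[0,0,0.3],0],
    [[0,0,0],[0,0,0.2],0],
    [[0,0,0],[0,0,0.1],0],
    [[0,0,0],[0,0,0],0],
    [[0,0,0],[0,0,0],0],
  ],
)

```text
time_s: 13.92
tool_pos: [0.4299, -0.1408, -0.0161]
tool_rot: [0.0, 0.695, 0.719, 0.0]
force: [-0.0, 0.0, -3.9]
opening: 0.0562
grasp_force: 65.6
```

```bash
python3 -c "
from h import *
go(.4313,-.141,-.017,92)
print(telemetry.get_state()['force'],telemetry.get_state()['moment'])"
```

```text
t 13.9 turn [ 0.   0.  -0.1] | shift cur cm [-0.03  0.14  0.09] | shift after turn [-0.03  0.14  0.09]
[-0.04352219  0.03452001 -3.9441081 ] [-0.02270194 -0.0023182   0.01901766]
```

Not yet in contact; lower in small steps.

Call:
move_arm(
  moves=[
    [[0,0,0],[0,0.14,0.1],0],
    [[0,0,0],[0,0,0.1],0],
    [[0,0,0],[0,0,0],0],
    [[0,0,0],[0,0,0],0],
    [[0,0,0],[0,0,0],0],
    [[0,0,0],[0,0,0],0],
    [[0,0,0],[0,0,0],0],
    [[0,0,0],[0,0,0],0],
    [[0,0,0],[0,0,0],0],
    [[0,0,0],[0,0,0],0],
  ],
)

```text
time_s: 14.75
tool_pos: [0.4301, -0.141, -0.0165]
tool_rot: [-0.0, 0.695, 0.719, -0.001]
force: [-6.6, 1.1, 14.0]
opening: 0.056
grasp_force: 67.5
```

Call:
move_arm(
  moves=[
    [[0,0,0],[0,0,0],1],
    [[0,0,0],[0,0,0],1],
    [[0,0,0],[0,0,0],1],
    [[0,0,0],[0,0,0],1],
    [[0,0,0],[0,0,-1],1],
    [[0,0,0],[0,0,-2],1],
    [[0,0,0],[0,0,-3],1],
    [[0,0,0],[0,0,-3],1],
    [[0,0,0],[0,0,-2],1],
    [[0,0,0],[0,0,0],1],
  ],
)

```text
time_s: 15.58
tool_pos: [0.4355, -0.1419, 0.097]
tool_rot: [0.005, 0.695, 0.719, 0.002]
force: [1.0, -1.1, 0.1]
opening: 0.085
grasp_force: 0.0
```

```bash
python3 -c "
from h import *
go(.6746,-.1645,.1,83)
snap('side','h3');
for y in(-.14,):fit('side','stone',(.43,-.14,.03),.016)
"
```

```text
t 15.6 turn [0.6 0.2 8.9] | shift cur cm [-3.07 23.83 -0.06] | shift after turn [ 0.67 24.01 -0.3 ]
stone side x 428.4 y -144.6 yaw 0.5 deg res 0.01 conf 0.80
```

Call:
move_arm(
  moves=[
    [[0,0,4.5],[0,0,0],1],
    [[0,0,4.4],[0,0,0],1],
    [[0,0,0],[0.05,3.4,0],1],
    [[0,0,0],[0.05,3.4,0],1],
    [[0,0,0],[0.05,3.4,0],1],
    [[0,0,0],[0.05,3.4,0],1],
    [[0,0,0],[0.05,3.4,0],1],
    [[0,0,0],[0.05,3.4,0],1],
    [[0,0,0],[0.05,3.4,0],1],
    [[0,0,0],[0,0,0],1],
  ],
)

```text
time_s: 16.52
tool_pos: [0.6723, -0.1652, 0.0888]
tool_rot: [-0.0, 0.748, 0.663, 0.002]
force: [0.7, -0.7, -0.2]
opening: 0.0855
grasp_force: 0.0
```

```bash
python3 -c "
from h import *
go(.6743,-.1673,-.034,83)
"
```

```text
t 16.5 turn [ 0.1 -0.2  0.1] | shift cur cm [-0.22  0.2  12.28] | shift after turn [-0.19  0.22 12.28]
```

Call:
move_arm(
  moves=[
    [[0,0,0],[-0.2,0.2,2],1],
    [[0,0,0],[0,0,2],1],
    [[0,0,0],[0,0,2],1],
    [[0,0,0],[0,0,2],1],
    [[0,0,0],[0,0,1.5],1],
    [[0,0,0],[0,0,1],1],
    [[0,0,0],[0,0,0.5],1],
    [[0,0,0],[0,0,0.5],1],
    [[0,0,0],[0,0,0],1],
    [[0,0,0],[0,0,0],1],
  ],
)

```text
time_s: 17.35
tool_pos: [0.67, -0.1684, -0.0224]
tool_rot: [0.001, 0.749, 0.663, 0.0]
force: [-0.3, -0.7, 0.6]
opening: 0.0855
grasp_force: 0.0
```

```bash
python3 -c "
from h import *
go(.6743,-.1673,-.034,83)
"
```

```text
t 17.4 turn [0.1 0.  0. ] | shift cur cm [0.16 0.41 1.16] | shift after turn [0.16 0.41 1.16]
```

Call:
move_arm(
  moves=[
    [[0,0,0],[0.15,0.4,0.4],1],
    [[0,0,0],[0,0,0.4],1],
    [[0,0,0],[0,0,0.3],1],
    [[0,0,0],[0,0,0],0],
    [[0,0,0],[0,0,0],0],
    [[0,0,0],[0,0,0],0],
    [[0,0,0],[0,0,0],0],
    [[0,0,0],[0,0,0],0],
    [[0,0,0],[0,0,0],0],
    [[0,0,0],[0,0,0],0],
  ],
  force=40,
)

```text
time_s: 18.18
tool_pos: [0.6739, -0.1674, -0.0338]
tool_rot: [0.0, 0.749, 0.663, 0.0]
force: [-0.5, -0.6, 1.6]
opening: 0.0214
grasp_force: 40.3
```

```bash
python3 -c "
from h import *
go(.6743,-.1673,-.034,83)
"
```

```text
t 18.2 turn [0.1 0.  0. ] | shift cur cm [0.02 0.04 0.02] | shift after turn [0.02 0.04 0.02]
```

Call:
move_arm(
  moves=[
    [[0,0,0],[0,0,-1],0],
    [[0,0,0],[0,0,-2],0],
    [[0,0,0],[0,0,-2],0],
    [[0,0,0],[0,0,-2],0],
    [[0,0,0],[0,0,-2],0],
    [[0,0,1.8],[0,0,-1],0],
    [[0,0,0],[-0.4,-3,0],0],
    [[0,0,0],[-0.4,-3,0],0],
    [[0,0,0],[-0.4,-3,0],0],
    [[0,0,0],[-0.4,-3,0],0],
  ],
)

```text
time_s: 19.02
tool_pos: [0.5506, -0.1646, 0.0656]
tool_rot: [-0.0, 0.759, 0.651, -0.0]
force: [-0.1, -1.0, -0.6]
opening: 0.0209
grasp_force: 40.0
```

```bash
python3 -c "
from h import *
print(telemetry.get_state()['tool_pos'])
go(.4284,.1131,.05,81.3)
optics.snapshot('top')
fit('top','stone',(.43,-.14,.03),.016)
"
```

```text
[ 0.55063175 -0.16463762  0.06560923]
t 19.0 turn [-0.   0.  -0.1] | shift cur cm [ 25.57 -16.34   1.57] | shift after turn [ 25.61 -16.28   1.56]
stone top x 430.5 y -130.9 yaw 3.6 deg res 0.50 conf 0.73
```

Call:
move_arm(
  moves=[
    [[0,0,0],[0.6,-3.6,0],0],
    [[0,0,0],[0.6,-3.6,0],0],
    [[0,0,0],[0.6,-3.6,0],0],
    [[0,0,0],[0.6,-3.6,0],0],
    [[0,0,0],[3.8,-0.3,0],0],
    [[0,0,0],[3.8,-0.3,0],0],
    [[0,0,0],[3.8,-0.3,0],0],
    [[0,0,0],[3.8,-0.3,0],0],
    [[0,0,0],[3.8,-0.3,0],0],
    [[0,0,0],[3.8,-0.3,0],0],
  ],
)

```text
time_s: 19.95
tool_pos: [0.4311, 0.1108, 0.0663]
tool_rot: [0.0, 0.76, 0.65, 0.001]
force: [0.5, -0.2, -1.1]
opening: 0.0211
grasp_force: 40.1
```

```bash
python3 -c "
from h import *
print(telemetry.get_state()['tool_pos'])
go(.4284,.1131,.02,81.3)
"
```

```text
[0.43110309 0.11082951 0.06634999]
t 19.9 turn [ 0.1 -0.  -0.1] | shift cur cm [ 0.18 -0.31  4.63] | shift after turn [ 0.18 -0.3   4.63]
```

Call:
move_arm(
  moves=[
    [[0,0,0],[0.18,-0.3,1],0],
    [[0,0,0],[0,0,1.2],0],
    [[0,0,0],[0,0,1.2],0],
    [[0,0,0],[0,0,1.0],0],
    [[0,0,0],[0,0,0],0],
    [[0,0,0],[0,0,0],0],
    [[0,0,0],[0,0,0],0],
    [[0,0,0],[0,0,0],0],
    [[0,0,0],[0,0,0],0],
    [[0,0,0],[0,0,0],0],
  ],
)

```text
time_s: 20.78
tool_pos: [0.4286, 0.111, 0.0223]
tool_rot: [0.0, 0.759, 0.651, 0.0]
force: [-0.8, -0.5, -1.0]
opening: 0.0212
grasp_force: 40.0
```

```bash
python3 -c "
from h import *
go(.4284,.1131,-.01,81.3)
a=snap('side','b1')[175:265,255:335];b=snap('top','b2')[200:260,170:250]
cv2.imwrite('pics/b1c.png',np.hstack([cv2.resize(a,(440,495),interpolation=2),cv2.resize(b,(360,495),interpolation=2)])[:,:,::-1])
fit('top','stone',(.43,-.14,.03),.016)
fit('top','stone_holder',(.43,-.14,.03))
"
```

```text
t 20.8 turn [ 0.1 -0.  -0.1] | shift cur cm [ 0.2  -0.05  3.23] | shift after turn [ 0.2  -0.05  3.23]
stone top x 431.7 y -141.1 yaw 1.8 deg res 0.00 conf 0.93
stone_holder top x 430.9 y -140.8 yaw 1.9 deg res 0.97 conf 0.72
```

View pics/b1c.png

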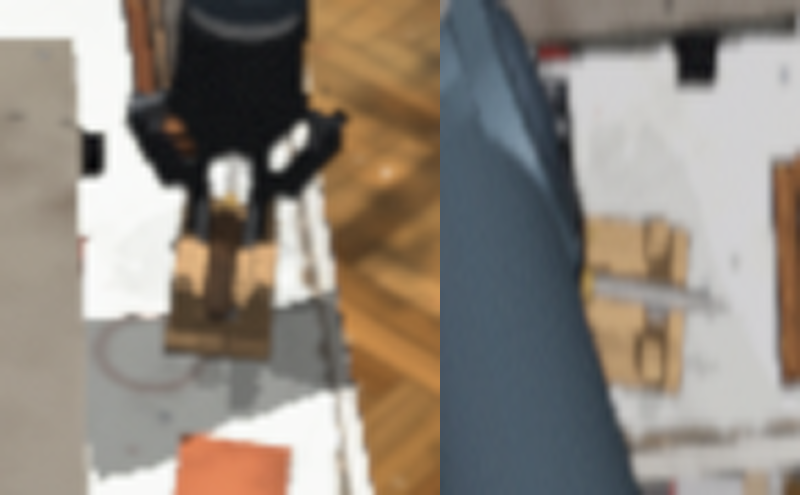

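Call:
move_arm(
  moves=[
    [[0,0,0],[0.2,-0.05,0.5],0],
    [[0,0,0],[0,0,0.5],0],
    [[0,0,0],[0,0,0.5],0],
    [[0,0,0],[0,0,0.5],0],
    [[0,0,0],[0,0,0.5],0],
    [[0,0,0],[0,0,0.3],0],
    [[0,0,0],[0,0,0.2],0],
    [[0,0,0],[0,0,0],0],
    [[0,0,0],[0,0,0],0],
    [[0,0,0],[0,0,0],0],
  ],
)

```text
time_s: 21.82
tool_pos: [0.428, 0.1133, -0.0081]
tool_rot: [0.0, 0.759, 0.651, 0.0]
force: [-0.4, -0.4, 0.1]
opening: 0.0209
grasp_force: 40.0
```

Call:
move_arm(
  moves=[
    [[0,0,0],[0,0,0.1],0],
    [[0,0,0],[0,0,0.1],0],
    [[0,0,0],[0,0,0],0],
    [[0,0,0],[0,0,0],0],
    [[0,0,0],[0,0,0],0],
    [[0,0,0],[0,0,0],0],
    [[0,0,0],[0,0,0],0],
    [[0,0,0],[0,0,0],0],
    [[0,0,0],[0,0,0],0],
    [[0,0,0],[0,0,0],0],
  ],
)

```text
time_s: 22.65
tool_pos: [0.4282, 0.1133, -0.01]
tool_rot: [0.0, 0.759, 0.651, 0.0]
force: [-0.2, -0.4, 4.4]
opening: 0.0208
grasp_force: 40.5
```

Call:
move_arm(
  moves=[
    [[0,0,0],[0,0,0],1],
    [[0,0,0],[0,0,0],1],
    [[0,0,0],[0,0,0],1],
    [[0,0,0],[0,0,0],1],
    [[0,0,0],[0,0,-1],1],
    [[0,0,0],[0,0,-2],1],
    [[0,0,0],[0,0,-3],1],
    [[0,0,0],[3,0,-1],1],
    [[0,0,0],[4,0,0],1],
    [[0,0,0],[4,0,0],1],
  ],
)

```text
time_s: 23.48
tool_pos: [0.4464, 0.2218, 0.0618]
tool_rot: [0.001, 0.761, 0.649, 0.001]
force: [1.1, 0.8, -0.5]
opening: 0.0856
grasp_force: 0.0
```

```bash
python3 -c "
from h import *
print(telemetry.get_state()['tool_pos'])
go(.436,.2793,-.0,80.6)
"
```

```text
[0.44644249 0.22176109 0.06178117]
t 23.5 turn [ 0.2 -0.   0.4] | shift cur cm [ 5.52 -1.96  6.17] | shift after turn [ 5.51 -1.97  6.18]
```

Call:
move_arm(
  moves=[
    [[0,0,0.4],[2.7,-0.8,0],1],
    [[0,0,0],[2.7,-1.1,0],1],
    [[0,0,0],[0,0,1.5],1],
    [[0,0,0],[0,0,1.5],1],
    [[0,0,0],[0,0,1.5],1],
    [[0,0,0],[0,0,1],1],
    [[0,0,0],[0,0,0],1],
    [[0,0,0],[0,0,0],1],
    [[0,0,0],[0,0,0],1],
    [[0,0,0],[0,0,0],1],
  ],
)

```text
time_s: 24.32
tool_pos: [0.4351, 0.2786, 0.0058]
tool_rot: [0.0, 0.761, 0.648, 0.001]
force: [-0.1, -0.3, 1.1]
opening: 0.0853
grasp_force: 0.0
```

```bash
python3 -c "
from h import *
go(.436,.2793,-.034,80.6)
a=snap('top','p1')[190:260,110:260]
cv2.imwrite('pics/p1c.png',cv2.resize(a,(750,350),interpolation=2)[:,:,::-1])
"
```

```text
t 24.3 turn [ 0.1 -0.1  0.2] | shift cur cm [0.07 0.07 3.98] | shift after turn [0.08 0.07 3.98]
```

View pics/p1c.png

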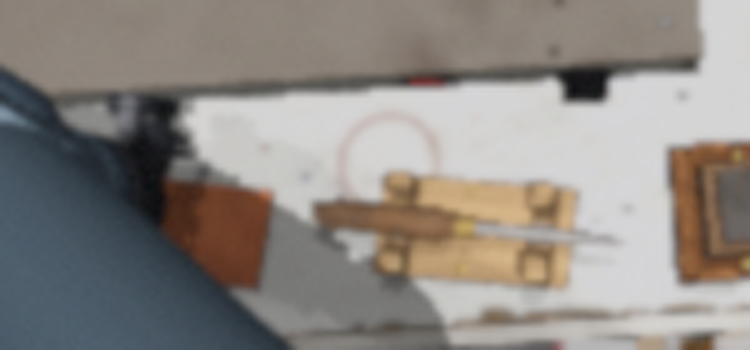

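Call:
move_arm(
  moves=[
    [[0,0,0],[0.08,0.07,1],1],
    [[0,0,0],[0,0,0.8],1],
    [[0,0,0],[0,0,0.7],1],
    [[0,0,0],[0,0,0.6],1],
    [[0,0,0],[0,0,0.4],1],
    [[0,0,0],[0,0,0.3],1],
    [[0,0,0],[0,0,0.2],1],
    [[0,0,0],[0,0,0],1],
    [[0,0,0],[0,0,0],1],
    [[0,0,0],[0,0,0],1],
  ],
)

```text
time_s: 25.2
tool_pos: [0.4353, 0.2791, -0.0349]
tool_rot: [0.0, 0.761, 0.648, 0.0]
force: [0.8, 0.4, -0.5]
opening: 0.0851
grasp_force: 0.0
```

Call:
move_arm(
  moves=[
    [[0,0,0],[0,0,0],0],
    [[0,0,0],[0,0,0],0],
    [[0,0,0],[0,0,0],0],
    [[0,0,0],[0,0,0],0],
    [[0,0,0],[0,0,0],0],
    [[0,0,0],[0,0,0],0],
    [[0,0,0],[0,0,0],0],
    [[0,0,0],[0,0,0],0],
    [[0,0,0],[0,0,0],0],
    [[0,0,0],[0,0,0],0],
  ],
  force=40,
)

```text
time_s: 26.03
tool_pos: [0.4354, 0.279, -0.0341]
tool_rot: [0.0, 0.761, 0.648, 0.0]
force: [-2.1, 0.5, 6.4]
opening: 0.062
grasp_force: 41.9
```

Call:
move_arm(
  moves=[
    [[0,0,0],[0,0,-0.5],0],
    [[0,0,0],[0,0,-1.5],0],
    [[0,0,0],[0,0,-2],0],
    [[0,0,0],[0,0,-2.5],0],
    [[0,0,0],[0,0,-2.5],0],
    [[0,0,-5.8],[0,0,0],0],
    [[0,0,0],[-3.8,-0.2,0],0],
    [[0,0,0],[-3.8,-0.2,0],0],
    [[0,0,0],[-3.8,-0.2,0],0],
    [[0,0,0],[-3.8,-0.2,0],0],
  ],
)

```text
time_s: 26.87
tool_pos: [0.4173, 0.1261, 0.0548]
tool_rot: [0.0, 0.727, 0.687, -0.0]
force: [0.8, -0.2, -1.6]
opening: 0.0617
grasp_force: 44.1
```

```bash
python3 -c "
from h import *
s=telemetry.get_state();print(s['tool_pos'],s['force'],s['opening'])
go(.4303,-.359,.01,86.5)
"
```

```text
[0.41730302 0.12610903 0.05477989] [ 0.76051997 -0.22559233 -1.57037435] 0.06172695857478353
t 26.9 turn [-0.   0.   0.2] | shift cur cm [-48.36   4.08   4.49] | shift after turn [-48.34   4.26   4.48]
```

Plate held (−1.6 N). Continue to the bed.

Call:
move_arm(
  moves=[
    [[0,0,0],[-4,0.3,0],0],
    [[0,0,0],[-4,0.3,0],0],
    [[0,0,0],[-4,0.3,0],0],
    [[0,0,0],[-4,0.3,0],0],
    [[0,0,0],[-4,0.3,0],0],
    [[0,0,0],[-4,0.3,0],0],
    [[0,0,0],[-4,0.3,0],0],
    [[0,0,0],[-4,0.3,0],0],
    [[0,0,0],[-4,0.3,0],0],
    [[0,0,0],[-4,0.3,0],0],
  ],
)

```text
time_s: 27.7
tool_pos: [0.4239, -0.2753, 0.0549]
tool_rot: [-0.0, 0.728, 0.686, -0.0]
force: [0.7, 0.4, -1.0]
opening: 0.0617
grasp_force: 44.1
```

Call:
move_arm(
  moves=[
    [[0,0,0],[-4,0.5,0],0],
    [[0,0,0],[-4,0.5,0],0],
    [[0,0,0],[0,0,0],0],
    [[0,0,0],[0,0,0],0],
    [[0,0,0],[0,0,0],0],
    [[0,0,0],[0,0,0],0],
    [[0,0,0],[0,0,0],0],
    [[0,0,0],[0,0,0],0],
    [[0,0,0],[0,0,0],0],
    [[0,0,0],[0,0,0],0],
  ],
)

```text
time_s: 28.53
tool_pos: [0.4301, -0.3532, 0.0549]
tool_rot: [-0.0, 0.727, 0.687, -0.0]
force: [0.2, 0.4, -2.1]
opening: 0.0616
grasp_force: 44.1
```

```bash
python3 -c "
from h import *
s=telemetry.get_state();print(s['tool_pos'],s['force'],s['opening'])
go(.4303,-.359,.01,86.5)
"
```

```text
[ 0.4301419  -0.35317189  0.05487795] [ 0.19464283  0.39356887 -2.11527215] 0.061595909418710994
t 28.5 turn [-0.  -0.   0.2] | shift cur cm [-0.58  0.05  4.49] | shift after turn [-0.58  0.05  4.49]
```

Call:
move_arm(
  moves=[
    [[0,0,0],[-0.58,0.05,1],0],
    [[0,0,0],[0,0,1.5],0],
    [[0,0,0],[0,0,1.5],0],
    [[0,0,0],[0,0,1],0],
    [[0,0,0],[0,0,0.5],0],
    [[0,0,0],[0,0,0],0],
    [[0,0,0],[0,0,0],0],
    [[0,0,0],[0,0,0],0],
    [[0,0,0],[0,0,0],0],
    [[0,0,0],[0,0,0],0],
  ],
)

```text
time_s: 29.37
tool_pos: [0.4308, -0.3602, 0.0006]
tool_rot: [0.001, 0.728, 0.686, 0.0]
force: [-0.4, -0.4, -1.1]
opening: 0.0617
grasp_force: 44.1
```

```bash
python3 -c "
from h import *
s=telemetry.get_state();print(s['tool_pos'],s['force'],s['opening'])
go(.4303,-.359,-.0125,86.5)
a=snap('side','p2')[125:180,240:320];b=snap('top','p3')[195:260,310:390]
cv2.imwrite('pics/p2c.png',np.hstack([cv2.resize(a,(420,500),interpolation=2),cv2.resize(b,(380,500),interpolation=2)])[:,:,::-1])
"
```

```text
[ 0.43079265 -0.36021945  0.00063816] [-0.35774061 -0.37260558 -1.14799865] 0.06165200690871625
t 29.4 turn [0.1 0.1 0.1] | shift cur cm [ 0.12 -0.06  1.31] | shift after turn [ 0.12 -0.06  1.31]
```

View pics/p2c.png

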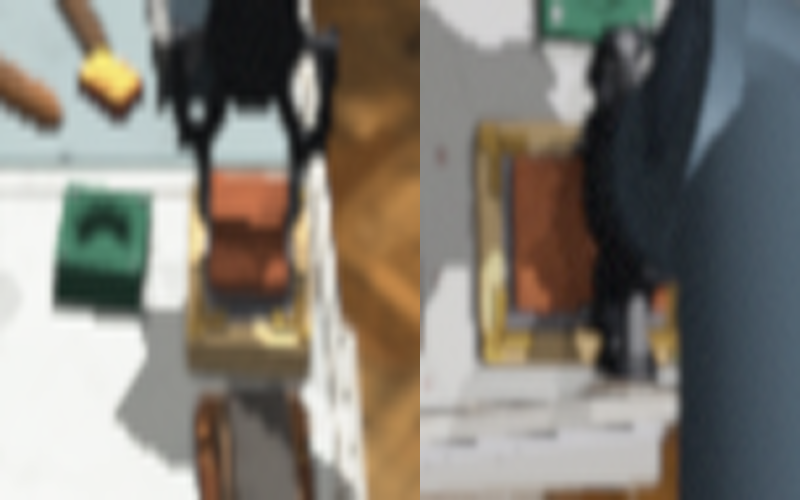

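Call:
move_arm(
  moves=[
    [[0,0,0],[0.1,-0.05,0.3],0],
    [[0,0,0],[0,0,0.3],0],
    [[0,0,0],[0,0,0.3],0],
    [[0,0,0],[0,0,0.2],0],
    [[0,0,0],[0,0,0.2],0],
    [[0,0,0],[0,0,0.1],0],
    [[0,0,0],[0,0,0],0],
    [[0,0,0],[0,0,0],0],
    [[0,0,0],[0,0,0],0],
    [[0,0,0],[0,0,0],0],
  ],
)

```text
time_s: 30.3
tool_pos: [0.4293, -0.3585, -0.0122]
tool_rot: [-0.001, 0.728, 0.686, -0.001]
force: [-5.1, 3.4, 14.3]
opening: 0.0621
grasp_force: 48.2
```

Contact at the expected height; release and rise.

Call:
move_arm(
  moves=[
    [[0,0,0],[0,0,-0.1],1],
    [[0,0,0],[0,0,0],1],
    [[0,0,0],[0,0,0],1],
    [[0,0,0],[0,0,0],1],
    [[0,0,0],[0,0,-1],1],
    [[0,0,0],[0,0,-2],1],
    [[0,0,0],[0,0,-3],1],
    [[0,0,0],[0,0,-4],1],
    [[0,0,0],[4,0,-1],1],
    [[0,0,0],[4,0,0],1],
  ],
)

```text
time_s: 31.13
tool_pos: [0.4379, -0.2833, 0.1021]
tool_rot: [0.006, 0.73, 0.683, 0.001]
force: [1.4, 1.1, -0.4]
opening: 0.0856
grasp_force: 0.0
```

Call:
move_arm(
  moves=[
    [[0,0,0],[4.1,-0.2,0],1],
    [[0,0,0],[4.1,-0.2,0],1],
    [[0,0,0],[4.1,-0.2,0],1],
    [[0,0,0],[4.1,-0.2,0],1],
    [[0,0,0],[4.1,-0.2,0],1],
    [[0,0,0],[4.1,-0.2,0],1],
    [[0,0,0],[4.1,-0.2,0],1],
    [[0,0,0],[4.1,-0.2,0],1],
    [[0,0,0],[4.1,-0.2,0],1],
    [[0,0,0],[4.1,-0.2,0],1],
  ],
)

```text
time_s: 31.97
tool_pos: [0.4383, 0.1334, 0.0975]
tool_rot: [0.001, 0.728, 0.686, 0.0]
force: [1.1, -0.3, -0.3]
opening: 0.0857
grasp_force: 0.0
```

```bash
python3 -c "
from h import *
print(telemetry.get_state()['tool_pos'])
optics.snapshot('top')
fit('top','plate',(.43,-.359,-.06),.022)
fit('top','bottle',(.427,.408,0))
optics.snapshot('side');fit('side','bottle',(.427,.408,0));fit('side','plate',(.43,-.359,-.06),.022)
go(.427,.408,.06,86.6)
"
```

```text
[0.43828768 0.13337513 0.09754374]
plate top x 431.7 y -358.5 yaw -3.9 deg res 0.01 conf 0.92
bottle top x 335.1 y -79.0 yaw 141.3 deg res 1.54 conf 0.67
bottle none
plate side x 2724.7 y -4189.7 yaw 48.1 deg res 0.82 conf 0.70
t 32.3 turn [-0.   0.1 -0. ] | shift cur cm [27.66 -2.8   3.65] | shift after turn [27.66 -2.78  3.68]
```

Call:
move_arm(
  moves=[
    [[0,0,0],[3.9,-0.4,0],1],
    [[0,0,0],[3.9,-0.4,0],1],
    [[0,0,0],[3.9,-0.4,0],1],
    [[0,0,0],[3.9,-0.4,0],1],
    [[0,0,0],[3.9,-0.4,0],1],
    [[0,0,0],[3.9,-0.4,0],1],
    [[0,0,0],[4.0,-0.4,0],1],
    [[0,0,0],[0,0,0],1],
    [[0,0,0],[0,0,0],1],
    [[0,0,0],[0,0,0],1],
  ],
)

```text
time_s: 33.1
tool_pos: [0.4276, 0.4043, 0.0961]
tool_rot: [0.001, 0.728, 0.685, -0.001]
force: [0.6, -0.6, -0.1]
opening: 0.0856
grasp_force: 0.0
```

```bash
python3 -c "
from h import *
go(.427,.408,-.017,86.6)
optics.snapshot('side')
for r in silhouettes('side','bottle'): print(r['confidence'],r['uv'],r['region'].sum())
fit('side','bottle',(.427,.408,0))
"
```

```text
t 33.1 turn [-0.   0.1 -0.1] | shift cur cm [ 0.39 -0.08 11.31] | shift after turn [ 0.36 -0.08 11.31]
0.51 [303.6, 294.5] 258
bottle side x 427.0 y 407.3 yaw 7.5 deg res 0.03 conf 0.51
```

Call:
move_arm(
  moves=[
    [[0,0,0],[0.37,-0.08,0],1],
    [[0,0,0],[0,0,2],1],
    [[0,0,0],[0,0,2],1],
    [[0,0,0],[0,0,2],1],
    [[0,0,0],[0,0,2],1],
    [[0,0,0],[0,0,1.5],1],
    [[0,0,0],[0,0,1],1],
    [[0,0,0],[0,0,0.8],1],
    [[0,0,0],[0,0,0],1],
    [[0,0,0],[0,0,0],1],
  ],
)

```text
time_s: 34.08
tool_pos: [0.4261, 0.4107, -0.016]
tool_rot: [-0.0, 0.728, 0.686, 0.0]
force: [-0.2, -0.1, -0.1]
opening: 0.0856
grasp_force: 0.0
```

```bash
python3 -c "
from h import *
go(.427,.408,-.017,86.6)
"
```

```text
t 34.1 turn [ 0. -0.  0.] | shift cur cm [-0.27  0.11  0.1 ] | shift after turn [-0.27  0.11  0.1 ]
```

Call:
move_arm(
  moves=[
    [[0,0,0],[-0.27,0.1,0],1],
    [[0,0,0],[0,0,0],0],
    [[0,0,0],[0,0,0],0],
    [[0,0,0],[0,0,0],0],
    [[0,0,0],[0,0,0],0],
    [[0,0,0],[0,0,0],0],
    [[0,0,0],[0,0,0],0],
    [[0,0,0],[0,0,0],0],
    [[0,0,0],[0,0,0],0],
    [[0,0,0],[0,0,0],0],
  ],
  force=30,
)

```text
time_s: 34.92
tool_pos: [0.4272, 0.4082, -0.0156]
tool_rot: [0.0, 0.728, 0.686, 0.001]
force: [-0.2, -0.5, 5.0]
opening: 0.0349
grasp_force: 30.3
```

```bash
python3 -c "
from h import *
s=telemetry.get_state();print(s['tool_pos'],s['force'],s['moment'])
"
```

```text
[ 0.42720911  0.40823625 -0.01562276] [-0.21640033 -0.4760377   4.97530663] [-0.09857976  0.01155386  0.00018697]
```

Call:
move_arm(
  moves=[
    [[0,0,0],[0,0,-0.5],0],
    [[0,0,0],[0,0,-1],0],
    [[0,0,0],[0,0,-2],0],
    [[0,0,0],[0,0,-2],0],
    [[0,0,0],[0,0,-2],0],
    [[0,0,0],[0,0,-2],0],
    [[0,0,0],[0,0,-1],0],
    [[0,0,0],[-1,0,-0.5],0],
    [[0,0,0],[-2,0,0],0],
    [[0,0,0],[-3,0,0],0],
  ],
)

```text
time_s: 35.75
tool_pos: [0.4222, 0.3495, 0.0941]
tool_rot: [-0.001, 0.726, 0.687, 0.001]
force: [1.0, 0.5, -0.7]
opening: 0.0344
grasp_force: 30.0
```

Call:
move_arm(
  moves=[
    [[0,0,0],[-3.8,0,0],0],
    [[0,0,0],[-3.8,0,0],0],
    [[0,0,0],[-3.8,0,0],0],
    [[0,0,0],[-3.8,0.1,0],0],
    [[0,0,0],[-3.8,0.2,0],0],
    [[0,0,0],[-3.8,0.2,0],0],
    [[0,0,0],[-3.8,0.2,0],0],
    [[0,0,0],[-3.8,0.2,0],0],
    [[0,0,0],[-3.8,0.2,0],0],
    [[0,0,0],[-3.8,0.2,0],0],
  ],
)

```text
time_s: 36.58
tool_pos: [0.4117, -0.0347, 0.093]
tool_rot: [-0.0, 0.728, 0.686, -0.001]
force: [1.7, 0.1, -0.6]
opening: 0.0347
grasp_force: 30.0
```

```bash
python3 -c "
from h import *
s=telemetry.get_state();print(s['tool_pos'],s['force'],s['opening'])
go(.5543,-.385,.03,86.6)
"
```

```text
[ 0.41173475 -0.03472399  0.0930384 ] [ 1.68021324  0.09477466 -0.60481426] 0.0346798411874984
t 36.6 turn [-0.1  0.  -0. ] | shift cur cm [-34.12  16.32   6.3 ] | shift after turn [-34.12  16.31   6.3 ]
```

Call:
move_arm(
  moves=[
    [[0,0,0],[-3.6,1.6,0],0],
    [[0,0,0],[-3.6,1.6,0],0],
    [[0,0,0],[-3.6,1.7,0],0],
    [[0,0,0],[-3.6,1.8,0],0],
    [[0,0,0],[-3.6,1.8,0],0],
    [[0,0,0],[-3.6,1.8,0],0],
    [[0,0,0],[-3.6,1.8,0],0],
    [[0,0,0],[-3.6,1.7,0],0],
    [[0,0,0],[-3.0,1.5,0],0],
    [[0,0,0],[-2.2,1.0,0],0],
  ],
)

```text
time_s: 37.42
tool_pos: [0.555, -0.3855, 0.0921]
tool_rot: [-0.001, 0.729, 0.685, -0.001]
force: [0.3, -0.2, -1.5]
opening: 0.0345
grasp_force: 30.0
```

Call:
move_arm(
  moves=[
    [[0,0,0],[0,0,0],0],
    [[0,0,0],[0,0,0],0],
    [[0,0,0],[0,0,0],0],
    [[0,0,0],[0,0,0],0],
    [[0,0,0],[0,0,0],0],
    [[0,0,0],[0,0,0],0],
    [[0,0,0],[0,0,0],0],
    [[0,0,0],[0,0,0],0],
    [[0,0,0],[0,0,0],0],
    [[0,0,0],[0,0,0],0],
  ],
)

```text
time_s: 38.25
tool_pos: [0.5568, -0.3811, 0.0939]
tool_rot: [0.0, 0.727, 0.686, -0.0]
force: [-0.1, -0.4, -0.4]
opening: 0.0343
grasp_force: 30.1
```

```bash
python3 -c "
from h import *
s=telemetry.get_state();print(s['tool_pos'],s['force'],s['opening'])
go(.5543,-.385,.02,86.6)
"
```

```text
[ 0.55677248 -0.38110981  0.09390217] [-0.14439684 -0.41332232 -0.40486578] 0.03430609731795787
t 38.2 turn [0.  0.  0.1] | shift cur cm [-0.4  -0.22  7.39] | shift after turn [-0.4  -0.22  7.39]
```

Call:
move_arm(
  moves=[
    [[0,0,0],[-0.4,-0.22,0.8],0],
    [[0,0,0],[0,0,1.5],0],
    [[0,0,0],[0,0,1.5],0],
    [[0,0,0],[0,0,1.5],0],
    [[0,0,0],[0,0,1.2],0],
    [[0,0,0],[0,0,0.5],0],
    [[0,0,0],[0,0,0],0],
    [[0,0,0],[0,0,0],0],
    [[0,0,0],[0,0,0],0],
    [[0,0,0],[0,0,0],0],
  ],
)

```text
time_s: 39.08
tool_pos: [0.5554, -0.3855, 0.025]
tool_rot: [0.001, 0.727, 0.686, 0.0]
force: [0.6, 1.0, -0.5]
opening: 0.0345
grasp_force: 30.1
```

```bash
python3 -c "
from h import *
s=telemetry.get_state();print(s['tool_pos'],s['force'],s['opening'])
go(.5543,-.385,-.008,86.6)
optics.snapshot('side')
fit('side','bottle',(.554,-.388,0),.04);fit('side','bottle_block',(.553,-.39,-.1))
a=snap('side','k1')[120:180,230:290]
cv2.imwrite('pics/k1c.png',cv2.resize(a,(600,600),interpolation=2)[:,:,::-1])
"
```

```text
[ 0.55544655 -0.38551685  0.02501782] [ 0.62957378  0.98279726 -0.53848255] 0.03450257481416139
t 39.1 turn [0.1 0.1 0.1] | shift cur cm [ 0.05 -0.12  3.3 ] | shift after turn [ 0.04 -0.12  3.3 ]
bottle side x 539.2 y -286.0 yaw -35.2 deg res 0.42 conf 0.44
bottle_block side x 551.0 y -384.4 yaw -6.3 deg res 0.12 conf 0.50
```

View pics/k1c.png

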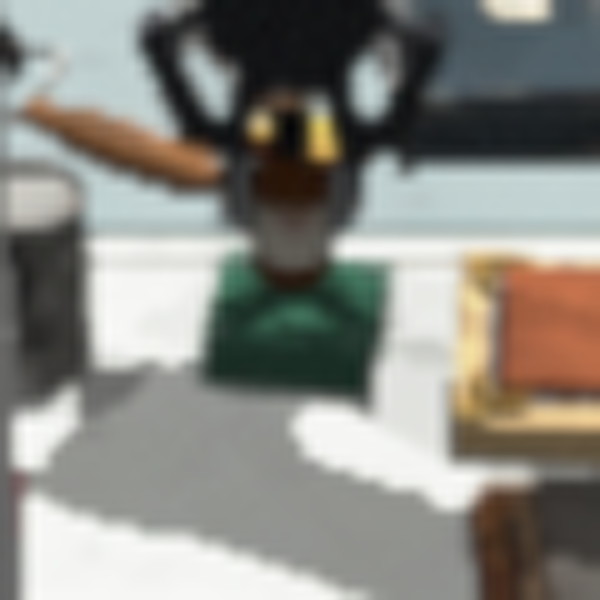

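Call:
move_arm(
  moves=[
    [[0,0,0],[0.04,-0.2,0.4],0],
    [[0,0,0],[0,0,0.5],0],
    [[0,0,0],[0,0,0.5],0],
    [[0,0,0],[0,0,0.5],0],
    [[0,0,0],[0,0,0.5],0],
    [[0,0,0],[0,0,0.4],0],
    [[0,0,0],[0,0,0.2],0],
    [[0,0,0],[0,0,0],0],
    [[0,0,0],[0,0,0],0],
    [[0,0,0],[0,0,0],0],
  ],
)

```text
time_s: 40.12
tool_pos: [0.5527, -0.3846, -0.006]
tool_rot: [0.0, 0.728, 0.686, 0.0]
force: [-0.0, 0.0, -0.4]
opening: 0.0341
grasp_force: 30.1
```

Call:
move_arm(
  moves=[
    [[0,0,0],[0,0,0.1],0],
    [[0,0,0],[0,0,0.1],0],
    [[0,0,0],[0,0,0],0],
    [[0,0,0],[0,0,0],0],
    [[0,0,0],[0,0,0],0],
    [[0,0,0],[0,0,0],0],
    [[0,0,0],[0,0,0],0],
    [[0,0,0],[0,0,0],0],
    [[0,0,0],[0,0,0],0],
    [[0,0,0],[0,0,0],0],
  ],
)

```text
time_s: 40.95
tool_pos: [0.5527, -0.3848, -0.0076]
tool_rot: [0.0, 0.728, 0.686, 0.0]
force: [-0.8, 0.7, 5.2]
opening: 0.0346
grasp_force: 30.6
```

Call:
move_arm(
  moves=[
    [[0,0,0],[0,0,-0.05],1],
    [[0,0,0],[0,0,0],1],
    [[0,0,0],[0,0,0],1],
    [[0,0,0],[0,0,0],1],
    [[0,0,0],[0,0,-1],1],
    [[0,0,0],[0,0,-2],1],
    [[0,0,0],[0,0,-3],1],
    [[0,0,0],[0,0,-3],1],
    [[0,0,0],[0,0,-3],1],
    [[0,0,0],[0,0,-2],1],
  ],
)

```text
time_s: 41.78
tool_pos: [0.554, -0.3852, 0.1366]
tool_rot: [0.002, 0.727, 0.686, 0.001]
force: [0.8, 0.3, 0.1]
opening: 0.0853
grasp_force: 0.0
```

Call:
move_arm(
  moves=[
    [[0,0,0],[4,-1,0],1],
    [[0,0,0],[4,-1,0],1],
    [[0,0,0],[4,-1,0],1],
    [[0,0,0],[4,-1,0],1],
    [[0,0,0],[4,-1,0],1],
    [[0,0,0],[4,-1,0],1],
    [[0,0,0],[4,-1,0],1],
    [[0,0,0],[4,-1,0],1],
    [[0,0,0],[4,-1,0],1],
    [[0,0,0],[4,-1,0],1],
  ],
)

```text
time_s: 42.62
tool_pos: [0.4755, 0.0224, 0.1331]
tool_rot: [0.001, 0.728, 0.686, 0.0]
force: [0.3, 0.6, 1.1]
opening: 0.0857
grasp_force: 0.0
```

Call:
move_arm(
  moves=[
    [[0,0,0],[4,-0.2,0],1],
    [[0,0,0],[4,-0.2,0],1],
    [[0,0,0],[4,-0.2,0],1],
    [[0,0,0],[4,-0.2,0],1],
    [[0,0,0],[4,-0.2,0],1],
    [[0,0,0],[4,0,0],1],
    [[0,0,0],[4,0,0],1],
    [[0,0,0],[0,0,0],1],
    [[0,0,0],[0,0,0],1],
    [[0,0,0],[0,0,0],1],
  ],
)

```text
time_s: 43.45
tool_pos: [0.4822, 0.3005, 0.1324]
tool_rot: [0.0, 0.727, 0.686, -0.0]
force: [-0.8, -0.8, 0.7]
opening: 0.0854
grasp_force: 0.0
```

```bash
python3 - <<'E'
from h import *
print(telemetry.get_state()['tool_pos'])
a=snap('top','f1')[130:260,170:430]
for t,p,z in (('plate',(.431,-.359,-.06),.022),('stone',(.431,-.141,.03),.016),('burnisher',(.4255,.094,-.15),.024),('bottle',(.554,-.385,0),.008),('tin',(.675,-.371,0),0),('matches',(.5467,-.5496,.87),0)): fit('top',t,p,z)
cv2.imwrite('pics/f1c.png',cv2.resize(a,(780,390),interpolation=2)[:,:,::-1])
E
```

```text
[0.48224688 0.30047483 0.13240706]
plate top x 431.0 y -358.3 yaw -2.6 deg res 0.01 conf 0.63
stone top x 431.4 y -142.2 yaw 1.5 deg res 0.00 conf 0.96
burnisher top x 425.7 y 95.6 yaw -9.0 deg res 0.07 conf 0.73
bottle none
tin top x 674.3 y -371.3 yaw 8.4 deg res 0.01 conf 0.58
matches top x 548.5 y -550.5 yaw 52.0 deg res 0.02 conf 0.75
```

View pics/f1c.png

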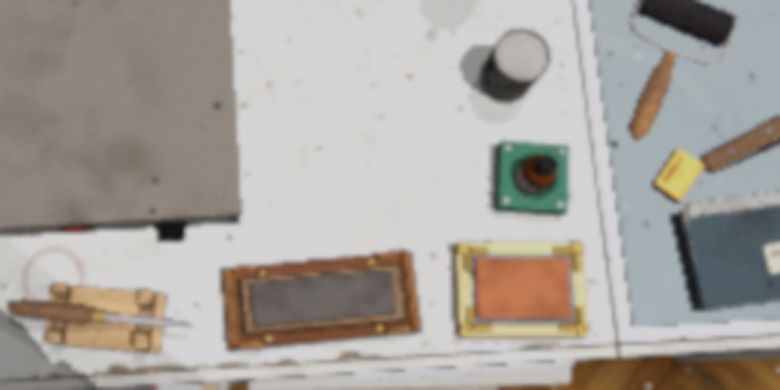

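All four things are seated: the bottle stands upright in the bore at about (540,172), the plate lies within its corners, the stone within its stops and the burnisher in both notches. The tin and matchbox haven't moved.

```bash
python3 -c "
from plant import order
print(order.finish_job())"
```

```text
the job is handed in; nothing more can be done
None
```

The copper plate, oil stone, burnisher and brown bottle are all seated as asked, with the tin and matchbox left where they were, and I handed the job in at about 44 s; the final top picture shows everything in place, but no verdict came back.

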